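Hold the brake released with the service key

TASK

Take the red service key out of the nozzle stand and push it fully home into the key switch on top of the service box. Its two pins are sticky: do not force the key, wiggle it to and fro while pressing lightly until it goes in. Then turn it a quarter clockwise to its stop, against the spring, and finish still gripping the key and holding it turned; leave the nozzles and the sensor where they are.

Things in the scene. Friction and masses are not known exactly. Their poses are not given: they have to be found in the camera images.
- key_grip (a point): centre of the key's red plastic head, the part to grip: 9 mm thick along the key's x, 28 mm wide along y, 30 mm tall along z. Key z points from the blade up through the head. Under the head comes a round steel neck, 12 mm across and 10 mm long, then the blade. About 30 g; starts upright, blade down in its slot in the stand, neck resting on the stand's top.
- key_shoulder (a point): centre of the underside of the key's neck, 25 mm below key_grip on the key's axis: the shoulder that comes to rest on the key switch's face when the key is home. Same axes as key_grip.
- key_tip (a point): point of the steel blade, 32 mm below the shoulder. The blade is 3 mm thick (key x) and 9 mm wide (key y), its last 4.5 mm a 45 degree point. 8 to 14 mm below the shoulder it is notched to 4 mm wide, so it can turn only when fully home. Blade and head are the same after half a turn about z.
- lock_face (a point): middle of the key switch's flat brass face, 82 mm above the bench, 12 mm above the box's top. Its fixed axes: z up, y along the keyway at rest (askew by 45 degrees on the box). The keyway is a slot 10.1 mm (y) by 4.1 mm (x) with a 2 mm bevel all round its mouth, in a steel ring 31 mm across. On the panel a white mark shows the slot's rest direction, a red one the turned direction.
- lock_pins (a point): on the lock's axis, 16 mm below lock_face, where the first of two sticky pins presses on the blade's edge; the second is 7 mm deeper, on the other edge. They catch the blade's point with the shoulder about 13 and 6 mm above the face. A straight push jams (over 40 N counts as forcing). Twisting the key 0.2 rad to and fro under 5 to 10 N works it past, about 0.5 mm a twist; pushing harder sticks.
- key_switch (a joint): angle of the key switch's plug, rad: 0 at rest, grows clockwise seen from above, stops at -0.2 and 1.571. A spring turns it back (0.11 N m at the far stop) unless the key is held. The key has about 0.12 rad of play in the slot and gives a little in the grip: turn it 0.15 to 0.2 rad farther than the plug is to turn. Until the key is home a ward stops it after about 0.3 rad.
- service_box: fixed white box with a grey top panel, 160 mm (x) by 120 mm (y) by 70 mm tall, origin under its middle; the key switch stands on top, 25 mm from the middle towards its -x. Lamps and sockets on top are no more than 8 mm high.
- stand: fixed dark block, 70 mm (x) by 150 mm (y) by 50 mm tall, origin under its middle. The key's slot is in its top, 50 mm from the middle towards its -y, 38 mm deep, 4.4 mm (x) by 10.4 mm (y); two nozzles stand in holes 12 and 52 mm from the middle towards +y.
- nozzle0_mid (a point): middle of the first nozzle holder (black collars and a steel spring, 26 mm across, rising 27 mm above the stand, loose in its hole); leave it alone
- nozzle1_mid (a point): middle of the second nozzle holder, like the first; leave it alone
- sensor_mid (a point): middle of a loose black sensor with a steel ring at one end, lying on the mat, 72 mm long, 22 mm wide, 20 mm tall; leave it alone
- key: the whole key, origin at its shoulder
There are look-alikes about, which are no part of the job. Of the things that look like the key, the smallest one is meant.

How it is judged:
On the way:
1. the key is fully home in the key switch, not yet turned (z of key_shoulder in the frame of lock_face below 0.0025 m and horizontal distance between key_shoulder and lock_face below 0.003 m and value of joint key_switch below 0.4 rad), for 0.1 s.
At the end, for the whole second after the job is handed in: the key is home in the switch (shoulder within 3 mm of the face and of the axis), still gripped by the fingers, and the plug is held turned by more than 1.25 rad (72 degrees) of its 1.571 rad quarter turn (value of joint key_switch above 1.25 rad and z of key_shoulder in the frame of lock_face below 0.003 m and horizontal distance between key_shoulder and lock_face below 0.003 m and contact force between the fingers and key above 2 N); the arm keeps its last pose, push and grip.
It fails at once if a nozzle is knocked out of place (moved over 20 mm) (distance of any of nozzle0_mid, nozzle1_mid from where it was at the start of the episode above 0.02 m).
It fails at once if the sensor is pushed about (moved over 20 mm) (distance of sensor_mid from where it was at the start of the episode above 0.02 m).
It fails at once if the key is forced into the lock (pressed with over 40 N before it is turned) (contact force between key and service_box above 40 N and value of joint key_switch below 0.4 rad).
It also fails if it takes over 64 s, if anything falls off the work surface, if the arm or the gripper's body presses on something with over 40 N, if the wrist force passes 120 N, or if a joint passes its speed limit or range.

ROBOT

A 7-joint arm with a two-finger parallel gripper is mounted at the origin on the work surface. World frame = base frame: x ahead of the robot, y to its left, z up, the work surface at z = 0. Lengths are in m, angles in rad, forces in N, time in s.
With the tool pointing down it reaches from about 0.4 to 0.75 m from the base axis. Payload 19.5 kg.
Tool frame: the origin (TCP) lies midway between the tips of the shut fingers; the grasp point (between the pads) lies 19 mm behind it; z points along the fingers, y is the line along which they close (so a half turn about z gives the same grasp; the last joint's range is limited). The gripper opens to 85 mm and grips with 20 to 120 N. Pads are 22 mm wide; open, the fingers measure 114 mm over their backs; the gripper's body (76 mm by 85 mm) begins 54 mm behind the grasp point. The pads swing forward as they close: fully open they stand 13 mm farther back than shut.
Start: joints at [1.12, 0.707, -0.028, 1.485, 0.022, 0.951, -0.075], TCP at [0.229, -0.528, 0.231] pointing down, gripper open.
Joint ranges: [-2.71, 2.71], [-0.32, 2.16], [-1.57, 1.52], [0, 2.45], [-1.46, 4.6], [0, 2.02], [-2.83, 2.83]. Speed limits (rad/s): [1.89, 1.89, 2.57, 2.57, 3.01, 3.01, 3.01].

INTERFACE

Orientations are given as a rotation vector (axis times angle).
In Python, from rig import bot, grab_frame, workorder gives the robot as it stands.
- The arm moves only by the shell command python3 -m jog 'ROWS' [OPENING] [FORCE]. ROWS is a JSON object of lists of equal length, an entry for each row: "delta_pos": the shift along the tool's x, y, z in cm, a list of three; "spin": the turn about the tool's z in degrees. In form: {"delta_pos": [[dx, dy, dz], ...], "spin": [spin, ...]}. A call has 1 to 20 rows; each row is the pose to reach, as a shift and turn from the pose commanded when the call began, along the tool's axes at that moment; what a row does not reach only later rows make up. A row lasts 1/10 s, in which the tool goes at most 50 mm and 8.59 degrees, less where a joint would pass 70% of its speed; a pose out of reach is approached as far as the arm can. A call with a gripper value outside its range is refused whole. OPENING is the closure, from 0 (fully open) to 1 (shut), set as the call begins (- or left out, the last holds). The fingers move at their own pace and stop on an object; FORCE is the grip in N (left out, the last holds). Time passes only in rows, so rows that repeat a pose let the fingers close. It gives the time, the measured TCP pose, the force, the opening and the grip force at its end, in the units of the state.
- bot.state(): the state, without advancing time (a new reading comes with each control period).
- grab_frame(name): name is "scene" or "top" or "wrist"; returns a dict with "pixels" (400x640x3 uint8, red, green, blue), "fx", "fy", "cx", "cy" (pixels), "origin" and "rotation" of the camera in the world. Camera axes: x right, y down, z forward; pixel columns grow to the right and rows downward; lengths in m; the calibration is good to about 2 mm. The wrist camera is an equidistant fisheye: a pixel r from the principal point sees the ray r / f radians off the axis. A picture is of the moment at which its call begins. There is no depth.
- workorder.job_done(): hands the job in; it is judged then, once.
The state is a dict: "t": time; "q": joint angles; "joint_velocities": joint speeds; "effort": joint torques, N m; "position": TCP position; "tcp_rot": TCP orientation; "ft_force": force on the tool from outside, world axes, zero at the start; "ft_torque": the same for the moment, N m; "finger_gap": finger opening in m; "grasp_force": force on a finger pad.
Only numpy, scipy, OpenCV 4.12 (cv2) and the standard library are available. Lean on these libraries where they do the work, as an engineer would, in place of code of your own. Each camera call takes 0.05 s, during which the arm holds its last target. There are 200 camera calls.

## Working session

There is one attempt and no reset: what is moved stays moved. The work goes in short steps, Python scripts to look and compute and a shell command to move; the robot and the scene stay as the last step left them, time stands still between calls to the robot, and variables do not carry over. Pictures are saved under pics/ and viewed, at most 10 in all, crops included, and the job is handed in when it is done.

```bash
mkdir -p pics; ls; python3 - <<'E'
from rig import bot, grab_frame
import cv2,numpy as np
s=bot.state();print({k:np.round(v,3) for k,v in s.items()})
for n in ("scene","top"):
    f=grab_frame(n);cv2.imwrite(f"pics/{n}0.png",f["pixels"][...,::-1])
    print(n,f["fx"],f["fy"],f["cx"],f["cy"],f["origin"],np.round(f["rotation"],4).tolist())
E
```

```text
pics
{'t': np.float64(0.0), 'q': array([ 1.12 ,  0.707, -0.028,  1.485,  0.022,  0.951, -0.075]), 'joint_velocities': array([-0.   ,  0.001, -0.   , -0.   , -0.001, -0.001,  0.002]), 'effort': array([-1.0000e-03, -8.8319e+01,  1.2350e+00, -2.3616e+01,  1.7000e-02,
        7.0000e-03,  0.0000e+00]), 'position': array([ 0.228, -0.527,  0.231]), 'tcp_rot': array([-3.075, -0.637,  0.   ]), 'ft_force': array([ 0.215, -0.465, -0.677]), 'ft_torque': array([0.007, 0.013, 0.065]), 'grasp_force': np.float64(0.0), 'finger_gap': np.float64(0.085)}
scene 390.70182318291273 390.70182318291273 321.8425056953028 197.97723682703386 [ 1.07105942 -0.54366069  0.58377622] [-2.0778, -0.8311, 0.4159]
top 414.9999596865513 414.9999596865513 324.3250387977859 197.0082511226969 [ 0.41812899 -0.02448648  1.04141408] [-2.1586, 2.1429, -0.154]
```

View pics/scene0.png

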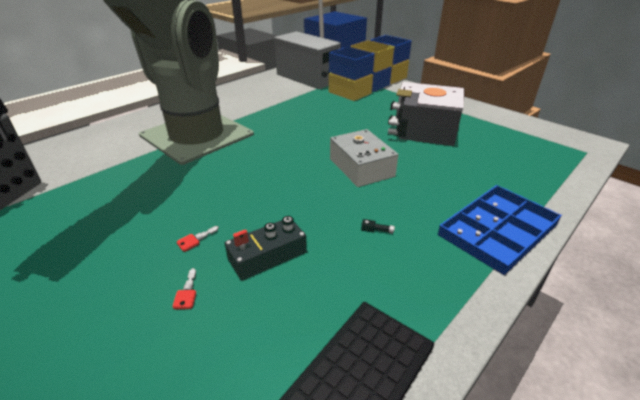

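View pics/top0.png

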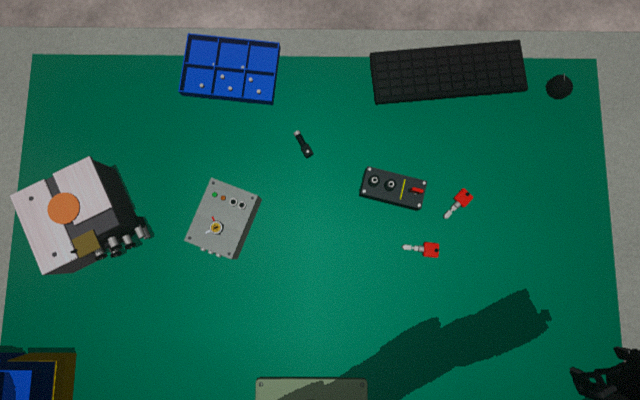

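The top view shows the stand at about (393,188), with a red head in its slot at (417,190). Two larger red keys lie on the mat at (459,204) and (422,250). The one in the stand is upright in its slot and smallest, so it fits the description. The box is at (222,219) with the switch at (216,227), and the sensor is at (303,144). I'll confirm this in one enlarged crop.

```bash
cat > h.py <<'E'
import numpy as np, cv2
from scipy.spatial.transform import Rotation as R
def ray(f,u,v):
    d=np.array([(u-f["cx"])/f["fx"],(v-f["cy"])/f["fy"],1.])
    return R.from_rotvec(f["rotation"]).apply(d) if np.size(f["rotation"])==3 else np.array(f["rotation"])@d
def at_z(f,u,v,z):
    d=ray(f,u,v);o=np.array(f["origin"]);return o+d*(z-o[2])/d[2]
E
python3 - <<'E'
from rig import grab_frame
import cv2,numpy as np
f=grab_frame("top");p=f["pixels"][...,::-1]
f2=grab_frame("top")["pixels"][...,::-1]; p=((p.astype(int)+f2)//2).astype(np.uint8)
a=cv2.resize(p[160:220,355:435],None,fx=5,fy=5,interpolation=cv2.INTER_CUBIC)
b=cv2.resize(p[170:270,180:260],None,fx=5,fy=5,interpolation=cv2.INTER_CUBIC)
s=grab_frame("scene")["pixels"][...,::-1]
c=cv2.resize(s[210:260,225:305],None,fx=5,fy=4,interpolation=cv2.INTER_CUBIC)
im=np.zeros((500,800,3),np.uint8);im[:300,:400]=a;im[300:,:400]=c;im[:,400:]=b
cv2.imwrite("pics/crop1.png",im)
E
```

```text
(no output)
```

View pics/crop1.png

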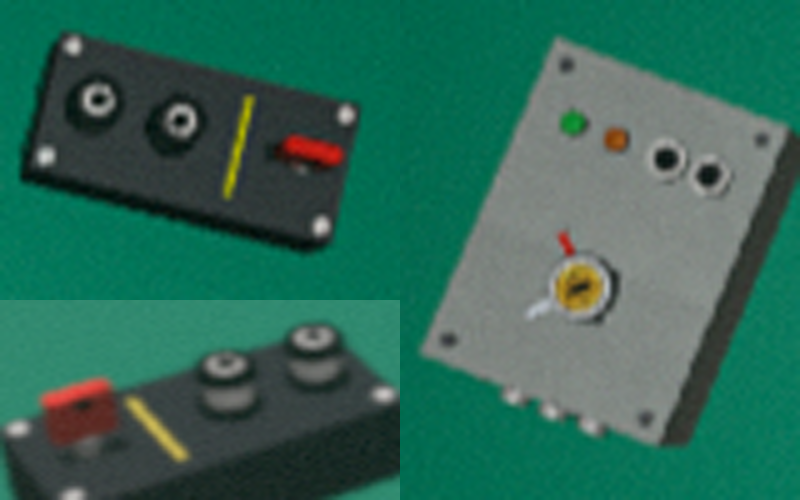

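The crop shows a single small red key upright in the stand slot: its head centre is at crop (312,150), about px (417.4,190). The lock ring is at crop (581,287), about px (216.2,227.4), with the white mark to lower-left and the red mark above. The red mark lies clockwise of the white one, which agrees with the task text.

```bash
python3 - <<'E'
from rig import grab_frame,bot
from h import *
f=grab_frame("top")
P=lambda x,y,z,ox,oy: at_z(f,ox+x/5,oy+y/5,z)
A=lambda *a:P(*a,355,160); B=lambda x,y,z:P(x-400,y,z,180,170)
sc=[A(x,y,.05) for x,y in((73,45),(345,113),(321,226),(45,155))]
c=np.mean(sc,0); yd=(sc[0]+sc[3]-sc[1]-sc[2])[:2]; yd/=np.linalg.norm(yd)
print("stand",c,np.degrees(np.arctan2(yd[1],yd[0])),"screw spans",np.linalg.norm(sc[0]-sc[1]),np.linalg.norm(sc[1]-sc[2]))
print("key from stand",c[:2]-.05*yd,"head top",A(313,148,.09),A(313,150,.08))
a,b=A(283,143,.09),A(344,157,.09);print("head len",np.linalg.norm(a-b),np.degrees(np.arctan2(*(a-b)[1::-1])))
print("lock",B(581,287,.082))
bc=[B(x,y,.07) for x,y in((558,38),(792,130),(660,445),(422,352))]
bm=np.mean(bc,0);print("box",bm,np.linalg.norm(bc[0]-bc[1]),np.linalg.norm(bc[1]-bc[2]))
xd=(bc[0]+bc[1]-bc[2]-bc[3])[:2];xd/=np.linalg.norm(xd);ang=np.degrees(np.arctan2(xd[1],xd[0]))
print("box x ang",ang,"lock from box",bm[:2]-.025*xd)
o=B(581,287,.082)
for p in((540,308,.07),(565,243,.07)): d=B(*p)-o;print("mark",np.degrees(np.arctan2(d[1],d[0])))
d=B(567,293,.082)-B(592,283,.082);print("slot",np.degrees(np.arctan2(d[1],d[0])))
M=R.from_rotvec(bot.state()["tcp_rot"]).as_matrix();print(np.round(M,3))
for n in("scene",):
  g=grab_frame(n)
  for nm,p in(("key",[*(c[:2]-.05*yd),.075]),("lock",[*o[:2],.082])):
    q=R.from_rotvec(g["rotation"]).inv().apply(np.array(p)-g["origin"]);print(nm,g["fx"]*q[0]/q[2]+g["cx"],g["fy"]*q[1]/q[2]+g["cy"])
E
```

```text
stand [ 0.5833065  -0.19646924  0.05      ] 75.95427701980131 screw spans 0.13576169568399016 0.056837054311922444
key from stand [ 0.5711717  -0.24497436] head top [ 0.57069044 -0.2439305   0.09      ] [ 0.57134334 -0.246214    0.08      ]
head len 0.028912121937736606 77.28008665594491
lock [0.48004088 0.22167897 0.082     ]
box [0.50319681 0.21289684 0.07      ] 0.12049593779720354 0.15816969369375167
box x ang -20.90684946111708 lock from box [0.47984276 0.22181809]
mark 112.81772368022816
mark 28.252861719613016
slot 112.51933863243876
[[ 0.918  0.398 -0.   ]
 [ 0.398 -0.918  0.   ]
 [-0.    -0.    -1.   ]]
key 239.6346821353607 237.64291340702047
lock 357.10744041055904 137.27876637263952
```

```bash
python3 -m jog '{"delta_pos":[[4,-1.2,0],[8,-2.4,0],[12,-3.5,0],[16,-4.6,1],[20,-5.7,2],[24,-6.9,3],[28,-8,4],[32,-9.2,5],[36,-10.3,6],[40,-11.5,7],[42.7,-12.2,7],[42.7,-12.2,7],[42.7,-12.2,7],[42.7,-12.2,7],[42.7,-12.2,7]],"spin":[-5,-10,-15,-20,-25,-30,-35,-40,-45,-50,-52.6,-52.6,-52.6,-52.6,-52.6]}' 0 40
python3 - <<'E'
from rig import grab_frame,bot
from h import *
s=bot.state();M=R.from_rotvec(s["tcp_rot"]).as_matrix();print(np.round(M,3),s["position"],np.round(s["q"],3))
f=grab_frame("wrist");cv2.imwrite("pics/w1.png",f["pixels"][...,::-1])
# predicted pixel of the key points
Rc=R.from_rotvec(f["rotation"])
for p in([.5711,-.245,.09],[.5711,-.245,.06],[.5711,-.245,.05]):
    c=Rc.inv().apply(np.array(p)-f["origin"]);th=np.arctan2(np.hypot(c[0],c[1]),c[2]);ph=np.arctan2(c[1],c[0])
    print(f["cx"]+f["fx"]*th*np.cos(ph),f["cy"]+f["fx"]*th*np.sin(ph))
E
```

```text
t: 1.85
position: [0.5713, -0.2468, 0.1615]
tcp_rot: [2.477, 1.933, -0.0]
ft_force: [-0.6, -0.4, 1.1]
finger_gap: 0.0849
grasp_force: 0.0
[[ 0.243  0.97  -0.   ]
 [ 0.97  -0.243 -0.   ]
 [-0.    -0.    -1.   ]] [ 0.5713193  -0.24680838  0.1614932 ] [ 0.454  0.866 -0.214  1.382  0.206  0.916 -0.058]
316.0304192755338 205.75345838762834
316.09931433834083 194.55459568656667
316.11910545736134 191.3632397774989
```

View pics/w1.png

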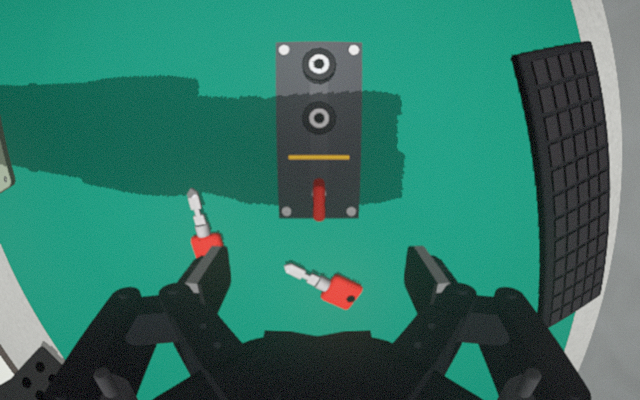

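The wrist view shows the key head as a thin red bar at x≈319, rows 180–220. It lies in line with the slot, and the fingers straddle it about evenly (inner edges ≈230 and 405). I'll measure its offset precisely.

```bash
cat >> h.py <<'E'
def wray(f,u,v):
    x,y=u-f["cx"],v-f["cy"];r=np.hypot(x,y);th=r/f["fx"]
    return R.from_rotvec(f["rotation"]).apply([np.sin(th)*x/r,np.sin(th)*y/r,np.cos(th)])
def wat(f,u,v,z):
    d=wray(f,u,v);o=np.array(f["origin"]);return o+d*(z-o[2])/d[2]
def wpx(f,p):
    c=R.from_rotvec(f["rotation"]).inv().apply(np.array(p)-f["origin"]);r=np.hypot(c[0],c[1]);th=np.arctan2(r,c[2])*f["fx"]
    return np.array([f["cx"]+th*c[0]/r,f["cy"]+th*c[1]/r])
E
python3 - <<'E'
from rig import grab_frame,bot
from h import *
f=grab_frame("wrist");a=f["pixels"].astype(int)[165:235,300:340]
m=(a[...,0]>90)&(a[...,0]>2*a[...,1])
for r in range(0,70,4):
    c=np.nonzero(m[r])[0]
    if len(c):print(165+r,300+c.min(),300+c.max(),a[r,c,0].mean())
rows=np.nonzero(m.any(1))[0]+165;print(rows.min(),rows.max())
e=wat(f,319,rows.max()+.5,.09);print("near top edge",e,"cam",f["origin"])
s=bot.state();M=R.from_rotvec(s["tcp_rot"]).as_matrix()
kx=M[:,0]
print("grip est", e+kx*.014, "tool delta", M.T@(e+kx*.014-s["position"]))
for p in((318.5,118),(318.5,64)): print("nozzle top",wat(f,*p,.077))
E
```

```text
181 314 322 100.0
185 314 323 102.5
189 313 324 148.75
193 314 323 161.0
197 313 324 155.83333333333334
201 313 324 154.16666666666666
205 314 323 162.0
209 313 324 156.58333333333334
213 313 324 157.5
217 314 323 164.1
179 220
near top edge [ 0.57053144 -0.25654791  0.09      ] cam [ 0.58858551 -0.17754595  0.30535049]
grip est [ 0.57392737 -0.24296602  0.08999796] tool delta [0.00404141 0.00146924 0.07147171]
nozzle top [ 0.58829768 -0.18427503  0.077     ]
nozzle top [ 0.59804282 -0.14542504  0.077     ]
```

```bash
python3 -m jog '{"delta_pos":[[0.3,0.1,2],[0.3,0.1,4],[0.3,0.1,6],[0.3,0.1,7.5],[0.3,0.1,8.5],[0.3,0.1,9.3],[0.3,0.1,9.8],[0.3,0.1,10.2],[0.3,0.1,10.2],[0.3,0.1,10.2],[0.3,0.1,10.2]],"spin":[0,0,0,0,0,0,0,0,0,0,0]}' 0 40
```

```text
t: 3.05
position: [0.5738, -0.2433, 0.0597]
tcp_rot: [2.475, 1.934, 0.0]
ft_force: [0.2, 0.8, 0.2]
finger_gap: 0.0854
grasp_force: 0.0
```

```bash
python3 -m jog '{"delta_pos":[[0,0,0],[0,0,0],[0,0,0],[0,0,0],[0,0,0],[0,0,0],[0,0,0],[0,0,0],[0,0,0],[0,0,0],[0,0,0],[0,0,0]],"spin":[0,0,0,0,0,0,0,0,0,0,0,0]}' 1 80
```

```text
t: 4.25
position: [0.5736, -0.2433, 0.0594]
tcp_rot: [2.475, 1.934, 0.0]
ft_force: [-0.9, 0.9, 4.6]
finger_gap: 0.0075
grasp_force: 94.2
```

```bash
python3 -m jog '{"delta_pos":[[0,0,-0.5],[0,0,-1],[0,0,-2],[0,0,-3],[0,0,-4],[0,0,-5.5],[0,0,-7],[0,0,-8.5],[0,0,-10],[0,0,-11],[0,0,-11],[0,0,-11]],"spin":[0,0,0,0,0,0,0,0,0,0,0,0]}'
python3 - <<'E'
from rig import grab_frame,bot
from h import *
s=bot.state();M=R.from_rotvec(s["tcp_rot"]).as_matrix();p=np.array(s["position"]);print(np.round(M,3),p,s["q"])
f=grab_frame("wrist");cv2.imwrite("pics/w2.png",cv2.resize(f["pixels"][140:400,180:460,::-1],None,fx=2,fy=2,interpolation=cv2.INTER_CUBIC))
# predicted tip, shoulder if key axis on TCP axis
for d in(-.019,.0,.006,.038):print(d,wpx(f,p+M[:,2]*d))
E
```

```text
t: 5.45
position: [0.5734, -0.2432, 0.169]
tcp_rot: [-2.475, -1.934, 0.0]
ft_force: [0.4, 0.5, -0.5]
finger_gap: 0.0077
grasp_force: 93.9
[[ 0.242  0.97  -0.   ]
 [ 0.97  -0.242  0.   ]
 [ 0.    -0.    -1.   ]] [ 0.57344006 -0.24322243  0.16903903] [ 0.44857256  0.85757877 -0.21619421  1.37061276  0.20289911  0.93533177
 -0.05970431]
-0.019 [317.13284531 269.66269167]
0.0 [317.07797468 251.49193764]
0.006 [317.06303656 246.52342851]
0.038 [316.99783372 224.7269021 ]
```

View pics/w2.png

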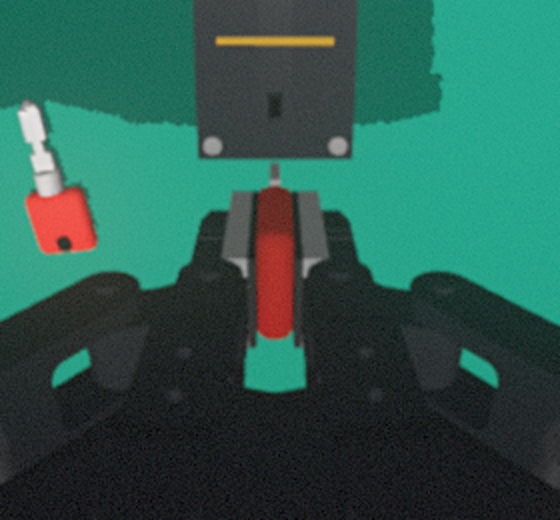

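The key is held straight. Its tip is at px (317.5,222.5), where an on-axis key is predicted, and the empty slot at px (317,192) gives a wrist camera calibration. Next I move over the lock at the same relative height.

```bash
python3 - <<'E'
from rig import grab_frame
from h import *
f=grab_frame("wrist")
a=f["pixels"][180:205,305:330].mean(2);w=np.clip(45-a,0,None)
print(np.round(a[::2,::2]).astype(int))
print("slot seen at",wat(f,317,192,.05))
E
python3 -m jog '{"delta_pos":[[3,-1.4,-0.5],[6,-2.8,-1],[9,-4.3,-1.5],[12,-5.7,-2],[15,-7.1,-2.5],[18,-8.5,-3],[21,-10,-3.2],[24,-11.4,-3.2],[27,-12.8,-3.2],[30,-14.2,-3.2],[33,-15.6,-3.2],[36,-17.1,-3.2],[39,-18.5,-3.2],[41,-19.4,-3.2],[42.8,-20.3,-3.2],[42.8,-20.3,-3.2],[42.8,-20.3,-3.2],[42.8,-20.3,-3.2],[42.8,-20.3,-3.2]],"spin":[-2,-4,-7,-10,-13,-16,-19,-22,-25,-28,-31,-34,-36,-37.5,-37.5,-37.5,-37.5,-37.5,-37.5]}'
python3 - <<'E'
from rig import grab_frame,bot
from h import *
s=bot.state();M=R.from_rotvec(s["tcp_rot"]).as_matrix();p=np.array(s["position"]);print(np.round(M,3),p,np.degrees(np.arctan2(M[1,0],M[0,0])),s["q"])
f=grab_frame("wrist");cv2.imwrite("pics/w3.png",cv2.resize(f["pixels"][120:270,220:420,::-1],None,fx=4,fy=4,interpolation=cv2.INTER_CUBIC))
E
```

```text
[[65 60 62 61 65 60 68 65 63 67 64 55 70]
 [61 63 71 68 69 65 62 63 66 68 62 69 64]
 [61 63 62 67 59 72 69 70 68 68 62 60 68]
 [63 61 69 66 62 55 62 61 64 71 69 68 63]
 [65 60 62 66 67 42 43 43 55 67 68 68 64]
 [58 65 68 67 66 46 44 47 61 64 69 61 61]
 [62 64 62 70 66 52 30 39 59 67 68 63 71]
 [64 66 60 67 64 41 48 46 53 62 66 62 68]
 [64 62 65 65 63 47 34 44 55 71 63 64 63]
 [66 63 63 69 60 48 46 46 53 66 63 62 66]
 [66 69 61 65 68 65 58 66 65 65 65 59 66]
 [65 65 53 62 61 64 64 57 61 62 58 61 60]
 [61 57 59 64 69 64 59 66 60 65 62 63 64]]
slot seen at [ 0.57313331 -0.24389745  0.05      ]
t: 7.45
position: [0.4802, 0.2204, 0.2012]
tcp_rot: [1.723, 2.627, -0.0]
ft_force: [-0.9, -0.3, 0.0]
finger_gap: 0.0079
grasp_force: 93.8
[[-0.398  0.917 -0.   ]
 [ 0.917  0.398 -0.   ]
 [-0.    -0.    -1.   ]] [0.48019425 0.22035861 0.20123691] 113.45868482477537 [-0.31206061  0.68916526 -0.3293301   1.69200801  0.28843402  0.80870043
 -0.36264345]
```

View pics/w3.png

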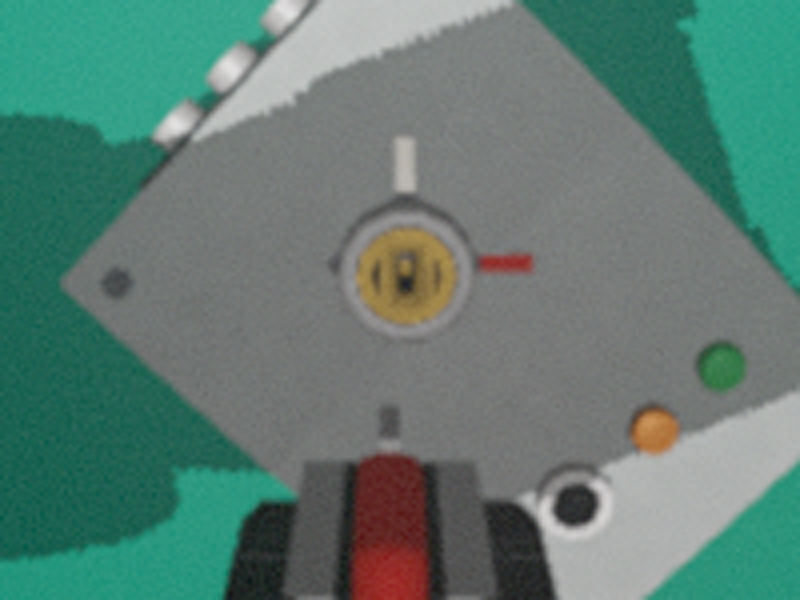

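The lock centre is at crop (407,274), px ≈(321.6,188.4). The slot and white mark are vertical in the picture, parallel to the blade, so the angle is right and only a small lateral shift is needed.

```bash
python3 - <<'E'
from rig import grab_frame,bot
from h import *
s=bot.state();M=R.from_rotvec(s["tcp_rot"]).as_matrix();p=np.array(s["position"])
f=grab_frame("wrist")
g=cv2.GaussianBlur(f["pixels"][...,::-1],(3,3),0); h=cv2.cvtColor(g,cv2.COLOR_BGR2HSV)[165:215,295:350]
m=((h[...,0]>15)&(h[...,0]<32)&(h[...,1]>90)).astype(np.uint8)
c=max(cv2.findContours(m,cv2.RETR_EXTERNAL,cv2.CHAIN_APPROX_NONE)[0],key=len);(x,y),r=cv2.minEnclosingCircle(c);x+=295;y+=165;print(x,y,r)
a=M.T@(wat(f,x,y,.082)-p)
# reference: slot at z=.05 with TCP .16904, from pose 1, same camera mount
M1=np.array([[.242,.970,0],[.970,-.242,0],[0,0,-1]]);p1=np.array([.57344,-.24322,.16904])
f1=dict(f);T=M1@M.T;f1["origin"]=p1+T@(np.array(f["origin"])-p);f1["rotation"]=(R.from_matrix(T)*R.from_rotvec(f["rotation"])).as_rotvec()
b=M1.T@(wat(f1,317.4,192.8,.05)-p1)
print("lock tool",a,"ref bias",b,"move",a-b)
E
```

```text
321.0416660308838 188.5 12.052144050598145
lock tool [0.00199694 0.0038544  0.11926613] ref bias [-0.00187657  0.00065253  0.11904   ] move [0.0038735  0.00320187 0.00022613]
```

```bash
python3 -m jog '{"delta_pos":[[0.35,0.3,1],[0.35,0.3,2.5],[0.35,0.3,4],[0.35,0.3,5.5],[0.35,0.3,6.5],[0.35,0.3,7.1],[0.35,0.3,7.1],[0.35,0.3,7.1],[0.35,0.3,7.1]],"spin":[0,0,0,0,0,0,0,0,0]}'
python3 - <<'E'
from rig import grab_frame,bot
from h import *
s=bot.state();M=R.from_rotvec(s["tcp_rot"]).as_matrix();p=np.array(s["position"])
f=grab_frame("wrist");a=cv2.resize(f["pixels"][175:265,270:370,::-1],None,fx=6,fy=6,interpolation=cv2.INTER_CUBIC)
cv2.imwrite("pics/w4.png",a)
for d in(.0094,.0414,.0464):print(d,wpx(f,p+M[:,2]*d), wpx(f,p+M[:,2]*d+M[:,0]*.001))
E
```

```text
t: 8.45
position: [0.4816, 0.2257, 0.1308]
tcp_rot: [1.722, 2.627, 0.001]
ft_force: [-0.4, -0.2, -0.6]
finger_gap: 0.0074
grasp_force: 93.9
0.0094 [316.75380593 243.61325497] [316.75181069 241.94743435]
0.0414 [316.74128376 222.55060591] [316.73963691 221.09164148]
0.0464 [316.73973653 219.8148585 ] [316.73813462 218.38479549]
```

View pics/w4.png

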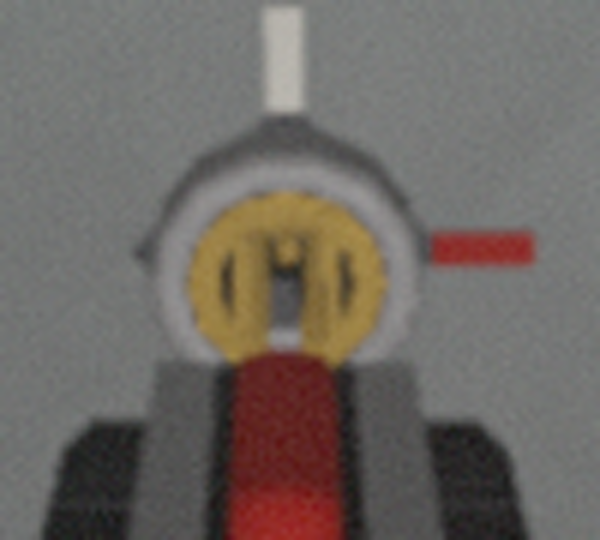

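Laterally the blade (crop x≈287) lines up with the brass centre (x≈287–290). Along the slot the lock centre is at row ≈288, which after the bias correction puts it about 1 mm toward tool −x. I'll correct that and descend watching the force.

```bash
python3 -m jog '{"delta_pos":[[-0.1,0,0],[-0.1,0,0.2],[-0.1,0,0.4],[-0.1,0,0.6],[-0.1,0,0.8],[-0.1,0,0.9],[-0.1,0,1.0],[-0.1,0,1.0]],"spin":[0,0,0,0,0,0,0,0]}'
python3 -m jog '{"delta_pos":[[0,0,0.2],[0,0,0.4],[0,0,0.6],[0,0,0.8],[0,0,0.8]],"spin":[0,0,0,0,0]}'
```

```text
t: 9.3
position: [0.4817, 0.2246, 0.1202]
tcp_rot: [-1.722, -2.628, -0.0]
ft_force: [0.2, 0.2, 0.0]
finger_gap: 0.008
grasp_force: 93.9
t: 9.8
position: [0.4817, 0.2247, 0.1121]
tcp_rot: [-1.722, -2.628, -0.0]
ft_force: [0.8, -1.0, -0.4]
finger_gap: 0.008
grasp_force: 93.8
```

```bash
python3 -m jog '{"delta_pos":[[0,0,0.2],[0,0,0.4],[0,0,0.6],[0,0,0.65],[0,0,0.65]],"spin":[0,0,0,0,0]}'
python3 -m jog '{"delta_pos":[[0,0,0.1],[0,0,0.2],[0,0,0.2]],"spin":[0,0,0]}'
```

```text
t: 10.3
position: [0.4818, 0.2245, 0.1058]
tcp_rot: [-1.722, -2.628, 0.0]
ft_force: [1.1, 0.1, -1.2]
finger_gap: 0.008
grasp_force: 94.0
t: 10.6
position: [0.482, 0.2246, 0.1042]
tcp_rot: [1.722, 2.627, 0.001]
ft_force: [0.7, -1.6, 8.9]
finger_gap: 0.0083
grasp_force: 95.8
```

```bash
python3 -m jog '{"delta_pos":[[0,0,0],[0,0,0],[0,0,0],[0,0,0],[0,0,0],[0,0,0.03],[0,0,0.03],[0,0,0.03],[0,0,0.05],[0,0,0.05],[0,0,0.05],[0,0,0.05]],"spin":[8,11.5,3.5,-5,-11.5,-3.5,5,11.5,3.5,-5,-11.5,-11.5]}'
```

```text
t: 11.8
position: [0.4819, 0.2245, 0.1035]
tcp_rot: [-1.448, -2.788, -0.001]
ft_force: [2.6, 0.1, 3.5]
finger_gap: 0.0077
grasp_force: 94.6
```

```bash
python3 -m jog '{"delta_pos":[[0,0,0.03],[0,0,0.05],[0,0,0.05],[0,0,0.08],[0,0,0.1],[0,0,0.1],[0,0,0.13],[0,0,0.15],[0,0,0.15],[0,0,0.18],[0,0,0.2],[0,0,0.2]],"spin":[8,16,23,15,7,0,8,16,23,15,7,0]}'
```

```text
t: 13.0
position: [0.4819, 0.2247, 0.1014]
tcp_rot: [1.448, 2.788, 0.001]
ft_force: [-0.2, -0.8, 0.6]
finger_gap: 0.0078
grasp_force: 94.3
```

```bash
python3 -m jog '{"delta_pos":[[0,0,0.05],[0,0,0.07],[0,0,0.1],[0,0,0.12],[0,0,0.14],[0,0,0.17],[0,0,0.2],[0,0,0.22],[0,0,0.24],[0,0,0.27],[0,0,0.3],[0,0,0.3]],"spin":[8,16,23,15,7,0,8,16,23,15,7,0]}'
```

```text
t: 14.2
position: [0.4818, 0.2248, 0.0984]
tcp_rot: [1.448, 2.788, 0.001]
ft_force: [1.7, 1.1, 1.6]
finger_gap: 0.0078
grasp_force: 94.3
```

```bash
python3 -m jog '{"delta_pos":[[0,0,0.05],[0,0,0.08],[0,0,0.1],[0,0,0.13],[0,0,0.15],[0,0,0.15],[0,0,0.17],[0,0,0.19],[0,0,0.2],[0,0,0.22],[0,0,0.24],[0,0,0.24]],"spin":[8,16,23,15,7,0,8,16,23,15,7,0]}'
```

```text
t: 15.4
position: [0.4817, 0.2249, 0.0961]
tcp_rot: [-1.448, -2.788, -0.001]
ft_force: [-3.2, 0.9, 6.8]
finger_gap: 0.0076
grasp_force: 95.3
```

```bash
python3 -m jog '{"delta_pos":[[0,0,0],[0,0,0],[0,0,0.03],[0,0,0.03],[0,0,0.05],[0,0,0.06],[0,0,0.07],[0,0,0.08],[0,0,0.1],[0,0,0.11],[0,0,0.12],[0,0,0.12]],"spin":[8,16,23,15,7,0,8,16,23,15,7,0]}'
```

```text
t: 16.6
position: [0.4818, 0.2249, 0.0948]
tcp_rot: [1.448, 2.788, 0.001]
ft_force: [-0.1, 0.1, 0.3]
finger_gap: 0.0082
grasp_force: 94.3
```

```bash
python3 -m jog '{"delta_pos":[[0,0,0.03],[0,0,0.06],[0,0,0.08],[0,0,0.1],[0,0,0.12],[0,0,0.15],[0,0,0.17],[0,0,0.19],[0,0,0.22],[0,0,0.24],[0,0,0.26],[0,0,0.26]],"spin":[8,16,23,15,7,0,8,16,23,15,7,0]}'
```

```text
t: 17.8
position: [0.4818, 0.225, 0.0922]
tcp_rot: [1.448, 2.788, 0.001]
ft_force: [-0.5, -0.1, 1.0]
finger_gap: 0.0076
grasp_force: 94.3
```

```bash
python3 -m jog '{"delta_pos":[[0,0,0.03],[0,0,0.04],[0,0,0.06],[0,0,0.08],[0,0,0.1],[0,0,0.1]],"spin":[8,16,23,15,11.5,11.5]}'
```

```text
t: 18.4
position: [0.4818, 0.2248, 0.0913]
tcp_rot: [-1.724, -2.626, -0.001]
ft_force: [-0.0, 0.9, 4.7]
finger_gap: 0.0075
grasp_force: 95.4
```

```bash
python3 -m jog '{"delta_pos":[[0,0,0],[0,0,0],[0,0,0.03],[0,0,0.03],[0,0,0.03],[0,0,0.03],[0,0,0.03],[0,0,0.03]],"spin":[8,11.5,3.5,-5,-11.5,-4,0,0]}'
python3 - <<'E'
from rig import grab_frame,bot
from h import *
f=grab_frame("scene")
w=grab_frame("wrist")
a=cv2.resize(f["pixels"][95:165,310:400,::-1],(450,350),interpolation=cv2.INTER_CUBIC)
b=cv2.resize(w["pixels"][175:275,270:370,::-1],(350,350),interpolation=cv2.INTER_CUBIC)
cv2.imwrite("pics/home.png",np.hstack([a,b]))
E
```

```text
t: 19.2
position: [0.4819, 0.2248, 0.0912]
tcp_rot: [1.731, 2.621, 0.001]
ft_force: [-0.5, -1.2, 8.9]
finger_gap: 0.0076
grasp_force: 95.9
```

View pics/home.png

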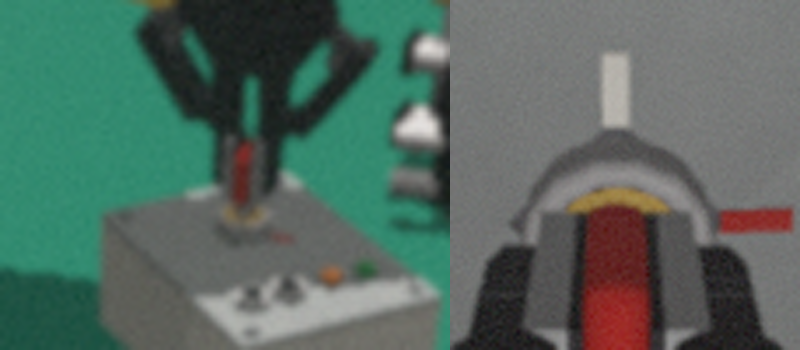

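The pictures show the key seated on the brass face. TCP z of 0.091 agrees with the predicted home height and the force rises with no further sinking, so it is home. Now I turn it clockwise.

```bash
python3 -m jog '{"delta_pos":[[0,0,0],[0,0,0],[0,0,0],[0,0,0],[0,0,0],[0,0,0],[0,0,0],[0,0,0],[0,0,0],[0,0,0]],"spin":[5,10,15,20,25,30,35,40,45,45]}'
```

```text
t: 20.3
position: [0.483, 0.2248, 0.0913]
tcp_rot: [2.603, 1.758, 0.005]
ft_force: [6.6, -2.2, 4.5]
finger_gap: 0.0081
grasp_force: 94.9
```

```bash
python3 -m jog '{"delta_pos":[[0,0,0],[0,0,0],[0,0,0],[0,0,0],[0,0,0],[0,0,0],[0,0,0],[0,0,0],[0,0,0],[0,0,0],[0,0,0],[0,0,0]],"spin":[5,10,15,20,25,30,35,40,45,50,54,54]}'
python3 - <<'E'
from rig import grab_frame,bot
from h import *
s=bot.state();M=R.from_rotvec(s["tcp_rot"]).as_matrix();print(np.degrees(np.arctan2(M[1,0],M[0,0])),s["ft_torque"],s["ft_force"],s["q"][6])
w=grab_frame("wrist")
cv2.imwrite("pics/turn.png",cv2.resize(w["pixels"][175:275,250:390,::-1],(700,500),interpolation=cv2.INTER_CUBIC))
E
```

```text
t: 21.5
position: [0.4836, 0.224, 0.0913]
tcp_rot: [3.117, 0.385, 0.007]
ft_force: [8.8, -4.6, 2.8]
finger_gap: 0.0076
grasp_force: 94.6
14.077935300457316 [-1.32870946 -2.06482596  0.0992341 ] [ 8.7707542  -4.62494094  2.8422255 ] -1.562583057841978
```

View pics/turn.png

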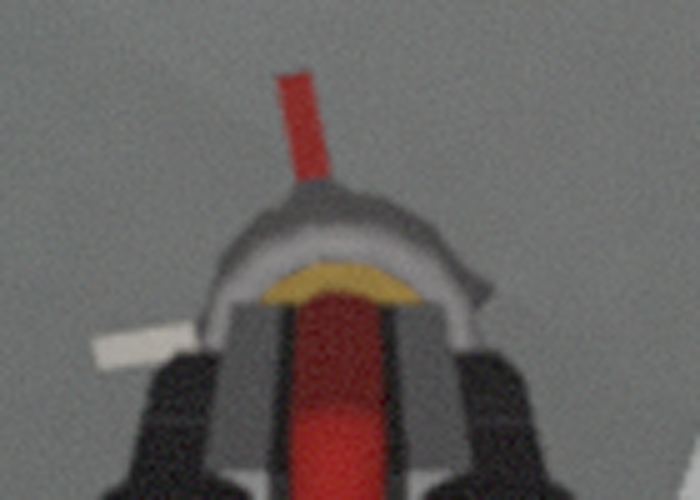

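The hand has turned 99° and the red mark is now aligned with the key within the play. The spring torque is about 0.1 N·m, which matches the far stop. I'll relieve the side load, add slight press and turn margin, then check it holds.

```bash
python3 -m jog '{"delta_pos":[[0.05,0.04,0.02],[0.08,0.07,0.03],[0.08,0.07,0.03],[0.08,0.07,0.03],[0.08,0.07,0.03],[0.08,0.07,0.03]],"spin":[1,2,2,2,2,2]}'
python3 - <<'E'
from rig import bot
s=bot.state();print(s["ft_torque"],s["grasp_force"])
E
```

```text
t: 22.15
position: [0.4838, 0.2239, 0.0912]
tcp_rot: [3.124, 0.335, 0.004]
ft_force: [2.6, -3.6, 12.0]
finger_gap: 0.0078
grasp_force: 96.5
[-0.80994505 -0.65351164  0.09042897] 96.47055253386497
```

```bash
python3 -c "
from rig import workorder
print(workorder.job_done())"
```

```text
the job is handed in; nothing more can be done
None
```

I handed the job in with the key fully home in the switch, still gripped and held turned about a quarter clockwise against the spring. No verdict came back; the turn is judged from a hand rotation of about 101° and a spring torque of roughly 0.09 N·m. The highest force I read while inserting it was about 9 N, and the arm's moves stayed clear of the nozzles and sensor.

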